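# Close and pulse the counter's spice mill

## Robot

A 6-joint arm with a two-finger parallel gripper is mounted at the origin on the work surface. World frame = base frame: x ahead of the robot, y to its left, z up, the work surface at z = 0. Lengths are in m, angles in rad, forces in N, time in s.
With the tool pointing down it reaches from about 0.375 to 0.9 m from the base axis. Payload 3.1 kg.
Tool frame: the origin (TCP) lies on the centre line of the jaws, within the pads' length; the fingertips stand 25 mm ahead of it and the grasp point (between the pads) lies 6 mm ahead of it; z points along the fingers, y is the direction in which the jaws open and shut (so a half turn about z gives the same grasp; the last joint's range is limited). The gripper opens to 87 mm and grips with 3 to 60 N. Pads are 19 mm wide; open, the fingers measure 117 mm over their backs; the gripper's body (75 mm by 190 mm) begins 51 mm behind the grasp point.
Start: joints at [0.924, 0.527, 1.433, -0, 1.181, -0.178], TCP at [0.282, 0.558, 0.248] pointing down, gripper open.
Joint ranges: [-3.08, 3.08], [-0.75, 2.2], [0.22, 2.44], [-1.43, 4.57], [0, 2.65], [-2.85, 2.85]. Speed limits (rad/s): [2.79, 2.79, 3.14, 3.14, 3.14, 3.14].

## Interface

Orientations are given as a unit quaternion [x, y, z, w].
In Python, from bench import sensors, vision, bot gives the robot as it stands.
- The arm moves only by the tool step_arm, never from a script. Its argument "moves" is a list of rows, each a list of 5 numbers: the finger opening in cm, from 0 to 8.7, then the shift along the tool's x, y, z in cm, then the turn about the tool's z in degrees. A call has 1 to 8 rows; each row is the pose to reach, as a shift and turn from the pose commanded when the call began, along the tool's axes at that moment; what a row does not reach only later rows make up. A row lasts 1/8 s, in which the tool goes at most 62.5 mm and 10.7 degrees, less where a joint would pass 70% of its speed; a pose out of reach is approached as far as the arm can. A call with a gripper value outside its range is refused whole. The fingers move at their own pace and stop on an object; "newtons" is the grip in N (left out, the last holds). Time passes only in rows, so rows that repeat a pose let the fingers close. It gives the time, the measured TCP pose, the force and the opening at its end, in the units of the state.
- sensors.read_state(): the state, without advancing time (a new reading comes with each control period).
- vision.read_camera(name): name is "scene" or "top" or "wrist"; returns the picture (384x512x3 uint8, red, green, blue); there is no depth.
- vision.camera_params(name): a dict with "mtx" (3x3 intrinsics, pixels), "world_from_camera" (4x4, takes a point from camera to world coordinates); the wrist camera has in their place "tool_from_camera" (4x4, takes a point from camera to tool coordinates, whose origin is the TCP and whose axes are the flange's). Camera axes: x right, y up, looking along -z (the intrinsics and any distortion apply to the point x, -y, -z); pixel columns grow to the right and rows downward; lengths in m; the calibration is good to about 2 mm. A picture is of the moment at which its call begins: read the wrist's pose just before it. camera_params takes no time and is no camera call.
- bot.hand_in(): hands the job in, once; it reports no verdict.
The state is a dict: "clock": time; "joint_pos": joint angles; "joint_velocities": joint speeds; "effort": joint torques, N m; "ee_pos": TCP position; "orientation": TCP orientation; "contact_force": force on the tool from outside, world axes, zero at the start; "moment": the same for the moment, N m; "width": finger opening in m.
Only numpy, scipy, OpenCV 4.12 (cv2) and the standard library are available. Lean on these libraries where they do the work, as an engineer would, in place of code of your own. Each camera call takes 0.05 s, during which the arm holds its last target.

## Task

First push the spice mill's open catch drawer fully home until it seats. Then take the mill's bar-handled bayonet lid off the counter, set it into the mill's collar with its two lugs through the slots until its rim sits down on the collar, and turn it clockwise (seen from above) half of the way to the lock click, about 35 degrees: never so far that it locks. The lid is sprung and would turn back, so finish while still gripping it and holding it at that half-way pulse position; leave everything else on the counter where it is.

Things in the scene. Friction and masses are not known exactly. Their poses are not given: they have to be found in the camera images.
- mill: Spice mill, fixed: grey housing 140 x 140 mm, 100 tall, origin at the centre of its underside on the counter. Its drawer side faces its own -x axis, z is up. On top a round collar, 102 mm across (114 over its outside ridges); collar axis at mill x = +10 mm, y = 0; rim 130 mm above the counter.
- slot (a point): Middle of the rear one of the collar's two slots, on the mill's x axis 36 mm behind the collar axis, at rim height; the other is opposite (front). Each slot is 14 mm wide and open out to 41 mm radius. Ridges outside the collar mark, clockwise from each slot: two at the slot, one at half way (35 degrees), three at the lock (70 degrees).
- mouth (a point): Centre of the collar's rim, on the collar axis at the top face of its ledge, 130 mm above the counter; axes as the mill's. The ledge is 5 mm thick and leaves a round hole 64 mm across plus the two slots along the mill's x axis. The cavity is 30 mm deep; below the ledge a sprung ring takes the lid's lugs round.
- drawer (a joint): Catch drawer of the mill: 0 = fully home, positive = metres pulled out towards the mill's -x (starts 0.025 to 0.05). It slides with about 1 N of friction and snaps over a detent in the last 11 mm (about 5 N), then stops hard at 0.
- handle (a point): Centre of the drawer's horizontal steel bar handle: bar 10 mm thick, 60 long along the mill's y axis, 22 mm out from the drawer's front, 56 mm above the counter. Moves with the drawer; pushing it along the mill's +x closes the drawer. With the drawer home it is 92 mm from the mill's origin along the mill's -x.
- lid: The mill's bayonet lid, loose on the counter, right way up, 0.16 kg; origin at the centre of its underside, z up. Round black nose 60 mm across, 20 tall, its bottom 7 mm tapering to 48 across; steel flange 88 across from 20 to 26 mm height; on it a black grip bar along the lid's x. The same after a half turn. Seated, its underside is 110 mm above the counter.
- seat (a point): Centre of the flange's underside on the lid, 20 mm above the lid's underside; level with point mouth when seated. Two lugs stick out of the nose along the lid's +x and -x to 38 mm radius, each 10 wide, 6 tall (7.5 to 13.5 mm above the underside). To enter, the lid's x must lie along the mill's x, either way round, within about 3 degrees.
- grip (a point): Centre of the lid's grip bar at gripping height, 45 mm above the lid's underside. The bar is 64 mm long (along the lid's x, over the lugs), 16 wide (along y), from 26 to 58 mm height above the underside.
- ring (a joint): Sprung ring in the collar that follows the lid's lugs (up to 3.5 degrees of play each way): 0 = slots open, radians clockwise from above; 0.61 (35 degrees) is half way, a click catches it at about 1.15 to 1.22 (66 to 70 degrees). Its spring needs about 0.1 N m at half way and turns the lid back when released.
- cheese_a: Bystander, leave in place: small aged cheese, drum 60 across, 42 tall, standing between the lid's place and the mill (mm); origin at its underside centre.
- cheese_b: Bystander, leave in place: small aged cheese, drum 60 across, 42 tall, on the left (mm); origin at its underside centre.
- jar: Bystander, leave in place: closed jar with a brass cap, 56 across, 75 tall (mm); origin at its underside centre.
- jar_lid: Bystander, leave in place: plain round jar lid, 76 across, 12 thick, with a round knob 20 across and 20 tall and no lugs: not the mill's lid (mm); origin at its underside centre.
- cup: Bystander, leave in place: small white bowl, 64 across, 60 tall (mm); origin at its underside centre.
- knife: Bystander, leave in place: kitchen knife lying flat, about 205 long and 18 high, to the right (mm); origin at its underside, near its middle.
Mind the look-alikes: they are no part of the job. Leave any blue, red or turquoise look-alike of the lid alone.

How it is judged:
By the outcome, as a careful person would: the job done as asked, in the order asked, and still so for the second after the job is handed in, while the arm keeps its last pose, push and grip.
It also fails if it takes over 54 s, if anything falls off the work surface, if the arm or the gripper's body presses on something with over 40 N, if the wrist force passes 120 N, or if a joint passes its speed limit or range.

## Working session

There is one attempt and no reset: what is moved stays moved. The work goes in short steps, Python scripts to look and compute and a tool call to move; the robot and the scene stay as the last step left them, time stands still between calls to the robot, and variables do not carry over. Pictures are saved under pics/ and viewed, and the job is handed in when it is done.

Besides the shell and the picture viewer there is one more tool, called after "Emit:" as name(argument=value, ...) on one line, values as JSON. step_arm: Moves the arm, as the interface text tells. Its arguments: {"type":"object","properties":{"moves":{"type":"array","items":{"type":"array","items":{"type":"number"}}},"newtons":{"type":"number"}},"required":["moves"]}

```bash
mkdir -p pics; ls; python3 - <<'E'
from bench import sensors, vision, bot
import cv2, numpy as np
np.set_printoptions(precision=4,suppress=True)
print(sensors.read_state())
for n in ["scene","top","wrist"]:
    p=vision.camera_params(n); print(n,p)
    cv2.imwrite(f"pics/{n}0.png",vision.read_camera(n)[:,:,::-1])
E
```

```text
pics
{'clock': 0.0, 'joint_pos': array([ 0.9245,  0.5284,  1.4339,  0.    ,  1.1814, -0.1785]), 'joint_velocities': array([-0.0001,  0.0012,  0.002 , -0.0002, -0.0006,  0.0015]), 'effort': array([ -0.0004, -44.0039, -17.6595,   0.0632,   0.058 ,  -0.0001]), 'ee_pos': array([0.2814, 0.5573, 0.2466]), 'orientation': array([ 0.2318,  0.9728, -0.001 , -0.0004]), 'contact_force': array([-0.0268, -0.0121, -1.0673]), 'moment': array([-0.0213, -0.0018, -0.0592]), 'width': 0.08672467685136225}
scene {'mtx': array([[389.8667,   0.    , 252.568 ],
       [  0.    , 389.8667, 194.5581],
       [  0.    ,   0.    ,   1.    ]]), 'world_from_camera': array([[-0.2052, -0.7687,  0.6058,  1.218 ],
       [ 0.9786, -0.1505,  0.1405,  0.1115],
       [-0.0168,  0.6216,  0.7831,  0.9522],
       [ 0.    ,  0.    ,  0.    ,  1.    ]])}
top {'mtx': array([[453.8346,   0.    , 259.0447],
       [  0.    , 453.8346, 189.0099],
       [  0.    ,   0.    ,   1.    ]]), 'world_from_camera': array([[ 0.0006,  0.985 , -0.1724,  0.3727],
       [-0.9999, -0.0015, -0.0121, -0.0394],
       [-0.0122,  0.1724,  0.9849,  1.2547],
       [ 0.    ,  0.    ,  0.    ,  1.    ]])}
wrist {'mtx': array([[271.3989,   0.    , 256.4576],
       [  0.    , 271.3989, 194.2998],
       [  0.    ,   0.    ,   1.    ]]), 'tool_from_camera': array([[-0.0001,  0.9575,  0.2883,  0.0797],
       [ 1.    ,  0.0002, -0.0003, -0.0003],
       [-0.0004,  0.2883, -0.9575, -0.1375],
       [ 0.    ,  0.    ,  0.    ,  1.    ]])}
```

View pics/scene0.png

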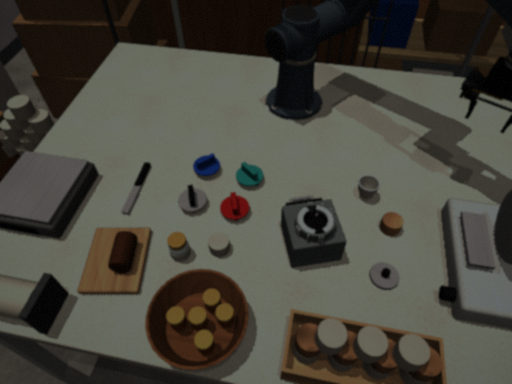

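View pics/top0.png

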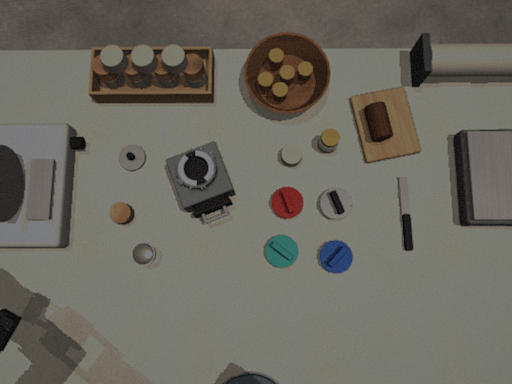

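View pics/wrist0.png

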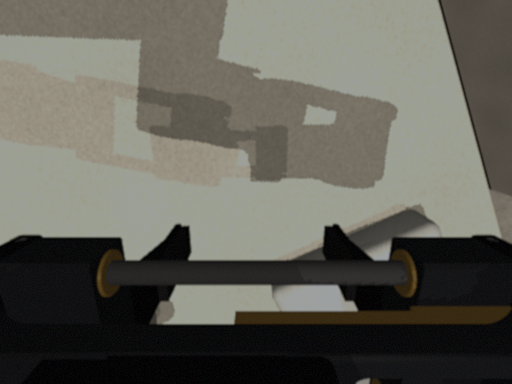

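The top view shows the mill at about (200,180) with its drawer open toward (213,215). The steel lid with the black bar is at (336,203), and its blue, red and teal look-alikes are nearby. I'll zoom in next.

```bash
cat > h.py <<'E'
import numpy as np, cv2
from bench import sensors, vision
from scipy.spatial.transform import Rotation as R
np.set_printoptions(precision=4,suppress=True)
def cam(n,state=None):
    p=vision.camera_params(n); K=np.array(p["mtx"])
    if n=="wrist":
        s=state or sensors.read_state()
        T=np.eye(4);T[:3,:3]=R.from_quat(s["orientation"]).as_matrix();T[:3,3]=s["ee_pos"]
        T=T@np.array(p["tool_from_camera"])
    else: T=np.array(p["world_from_camera"])
    return K,T
def ray(c,uv):
    K,T=c; d=np.array([(uv[0]-K[0,2])/K[0,0],-(uv[1]-K[1,2])/K[1,1],-1.])
    return T[:3,3],T[:3,:3]@d
def onplane(c,uv,z):
    o,d=ray(c,uv); return o+d*(z-o[2])/d[2]
def proj(c,X):
    K,T=c; q=T[:3,:3].T@(np.array(X)-T[:3,3]); return np.array([K[0,0]*q[0]/-q[2]+K[0,2],K[1,1]*q[1]/q[2]+K[1,2]]) if 0 else np.array([K[0,0]*q[0]/-q[2]+K[0,2],K[1,1]*(-q[1])/-q[2]+K[1,2]])
def snap(n,name,crop=None,s=1):
    st=sensors.read_state(); im=vision.read_camera(n)[:,:,::-1].copy()
    cv2.imwrite(f"pics/{name}_raw.png",im)
    if crop: x0,y0,x1,y1=crop; v=im[y0:y1,x0:x1]
    else: v=im
    v=cv2.resize(v,None,fx=s,fy=s,interpolation=cv2.INTER_CUBIC); v=cv2.convertScaleAbs(v,alpha=1.5)
    cv2.imwrite(f"pics/{name}.png",v); return im,st
E
python3 - <<'E'
import cv2
im=cv2.imread("pics/top0.png")
for n,(a,b,c,d) in dict(m=(155,130,255,235),l=(290,170,390,270)).items():
    v=cv2.convertScaleAbs(cv2.resize(im[b:d,a:c],None,fx=6,fy=6 if d-b<100 else 6,interpolation=cv2.INTER_CUBIC),alpha=1.8)
    v=v[:600]; cv2.imwrite(f"pics/z_{n}.png",v); print(v.shape)
im=cv2.imread("pics/scene0.png")
cv2.imwrite("pics/z_s.png",cv2.convertScaleAbs(cv2.resize(im[140:280,170:370],None,fx=4,fy=4,interpolation=cv2.INTER_CUBIC),alpha=1.8))
E
```

```text
(600, 600, 3)
(600, 600, 3)
```

View pics/z_m.png

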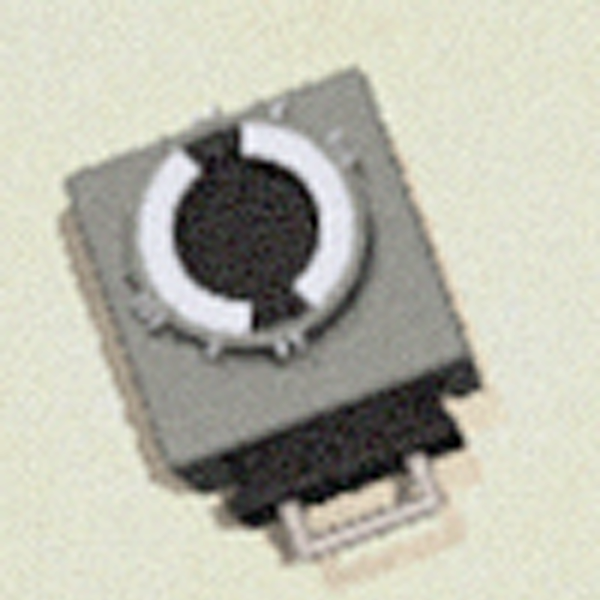

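View pics/z_l.png

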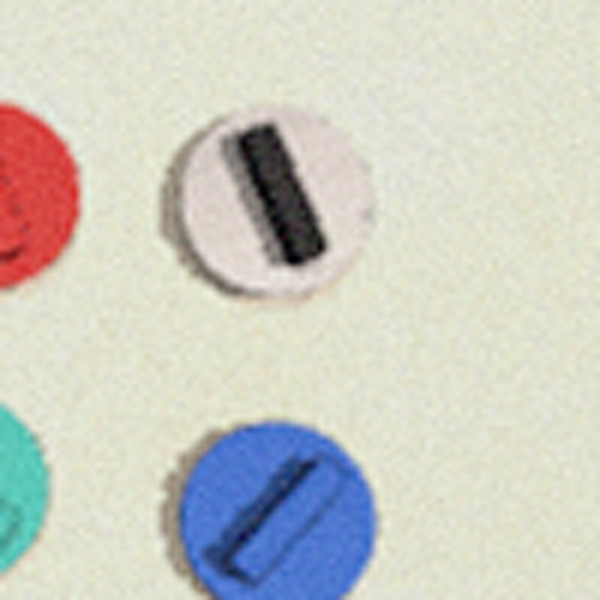

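View pics/z_s.png

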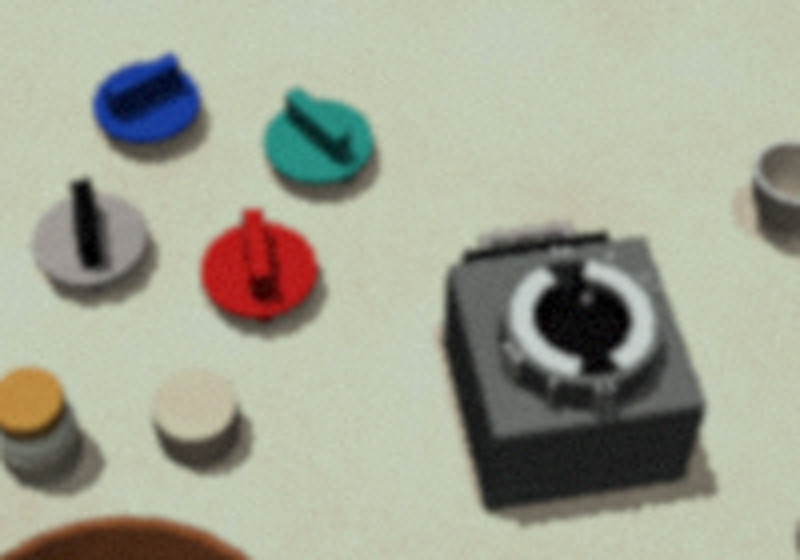

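```bash
python3 - <<'E'
from h import *
c=cam("top"); im=cv2.imread("pics/top0.png")
hsv=cv2.cvtColor(im,cv2.COLOR_BGR2HSV)
print("bright annulus px",im[168,183],im[168,210],"housing",im[170,222],"counter",im[140,160])
# upsampled annulus mask
def up(a,b,w,h,s=8): return cv2.resize(im[b:b+h,a:a+w],None,fx=s,fy=s,interpolation=cv2.INTER_CUBIC)
def full(p,a,b,s=8): return (np.array(p)+.5)/s-.5+[a,b]
a,b=155,130; u=cv2.GaussianBlur(up(a,b,100,100),(0,0),3).astype(int)
B,G,Rr=u[...,0],u[...,1],u[...,2]
m=((B>=Rr-2)&(G>92)).astype(np.uint8)
yy,xx=np.mgrid[:800,:800]; 
m[(xx-330)**2+(yy-310)**2>160**2]=0
m=cv2.morphologyEx(m,cv2.MORPH_OPEN,np.ones((9,9)))
cv2.imwrite("pics/m1.png",m*255)
cs,_=cv2.findContours(m,cv2.RETR_EXTERNAL,cv2.CHAIN_APPROX_NONE)
pts=np.vstack([q[:,0] for q in cs if cv2.contourArea(q)>500]); hull=cv2.convexHull(pts)
# world
W=np.array([onplane(c,full(p,a,b),.13)[:2] for p in pts])
def circ(P):
    A=np.c_[2*P,np.ones(len(P))]; s=np.linalg.lstsq(A,(P**2).sum(1),rcond=None)[0]; return s[:2],np.sqrt(s[2]+s[0]**2+s[1]**2)
c0=W.mean(0)
for i in range(20):
    r=np.linalg.norm(W-c0,axis=1)
    o=W[r>.043]; c0,ro=circ(o)
inn=W[(r<.0345)&(r>.028)]; ci,ri=circ(inn)
print("collar",c0,ro,"inner",ci,ri,len(o),len(inn))
# slot angle: angles of dark gaps at r .037-.040
th=np.radians(np.arange(0,360,.5)); vals=[]
for t in th:
    v=[]
    for rr in (.0355,.037,.0385):
        q=proj(c,[c0[0]+rr*np.cos(t),c0[1]+rr*np.sin(t),.13]); q=(q-[a,b]+.5)*8-.5
        v.append(u[int(round(q[1])),int(round(q[0]))].mean())
    vals.append(np.mean(v))
vals=np.array(vals); d=np.degrees(th)[vals<(vals.min()+vals.max())/2]
print("dark",d)
dd=np.radians(d); print("axis",np.degrees(np.angle(np.exp(2j*dd).mean())/2))
# housing corners
for p in [(68,190),(357,70),(478,352),(178,462)]:
    print("corner",onplane(c,(np.array(p)+.5)/6-.5+[155,130],.1)[:2])
for p in [(305,548),(435,505)]: print("handle",onplane(c,(np.array(p)+.5)/6-.5+[155,130],.06)[:2])
# lid
a,b=290,170; u=cv2.GaussianBlur(up(a,b,80,70),(0,0),3); hs=cv2.cvtColor(u,cv2.COLOR_BGR2HSV)
g=u.mean(2); m=(g<45).astype(np.uint8); cs,_=cv2.findContours(m,cv2.RETR_EXTERNAL,cv2.CHAIN_APPROX_NONE)
for q in cs:
    if cv2.contourArea(q)<1000: continue
    r=cv2.minAreaRect(q); bx=[onplane(c,full(p,a,b),.058)[:2] for p in cv2.boxPoints(r)]; 
    print(full(r[0],a,b),cv2.contourArea(q),np.array(bx),"lid",np.mean(bx,0))
    e=[np.subtract(bx[1],bx[0]),np.subtract(bx[2],bx[1])]; print([np.linalg.norm(x) for x in e],[np.degrees(np.arctan2(x[1],x[0])) for x in e])
# flange
for n,(x,y) in dict(l=(180,205),r=(375,205),t=(275,103),bo=(272,298)).items():
    print(n,onplane(c,(np.array([x,y])+.5)/6-.5+[290,170],.026)[:2])
E
```

```text
bright annulus px [97 95 93] [131 126 125] housing [78 83 83] counter [116 126 125]
collar [0.6251 0.1359] 0.04657875081888787 inner [0.6251 0.1359] 0.03238134987186665 696 464
dark [  4.5   5.    5.5   6.    6.5   7.    7.5   8.    8.5   9.    9.5  10.
  10.5  11.   11.5  12.   12.5  13.   13.5  14.   14.5  15.   15.5  16.
  16.5  17.   17.5  18.   18.5  19.   19.5  20.   20.5  21.   21.5  22.
  22.5  23.   23.5  24.   24.5  25.   25.5  26.   26.5  27.   27.5  28.
  28.5  29.   29.5  30.   30.5  31.   31.5  32.   32.5  33.   33.5  34.
  34.5  35.   35.5  36.   36.5  37.   37.5  38.   38.5 185.  185.5 186.
 186.5 187.  187.5 188.  188.5 189.  189.5 190.  190.5 191.  191.5 192.
 192.5 193.  193.5 194.  194.5 195.  195.5 196.  196.5 197.  197.5 198.
 198.5 199.  199.5 200.  200.5 201.  201.5 202.  202.5 203.  203.5 204.
 204.5 205.  205.5 206.  206.5 207.  207.5 208.  208.5 209.  209.5 210.
 210.5 211.  211.5 212.  212.5 213.  213.5 214.  214.5 215.  215.5 216.
 216.5 217.  217.5 218.  218.5 219. ]
axis 21.75
corner [0.649  0.2187]
corner [0.7028 0.0934]
corner [0.5769 0.039 ]
corner [0.5292 0.1671]
handle [0.4964 0.1171]
handle [0.5154 0.06  ]
[336.2527 202.0822] 10101.5 [[ 0.572  -0.2094]
 [ 0.5797 -0.2276]
 [ 0.5214 -0.2503]
 [ 0.5138 -0.2322]] lid [ 0.5467 -0.2299]
[np.float64(0.01974115246228179), np.float64(0.06265199322777362)] [np.float64(-66.98536321103805), np.float64(-158.75405563414176)]
l [ 0.5467 -0.1895]
r [ 0.5466 -0.2779]
t [ 0.5938 -0.2339]
bo [ 0.5042 -0.23  ]
```

View pics/m1.png

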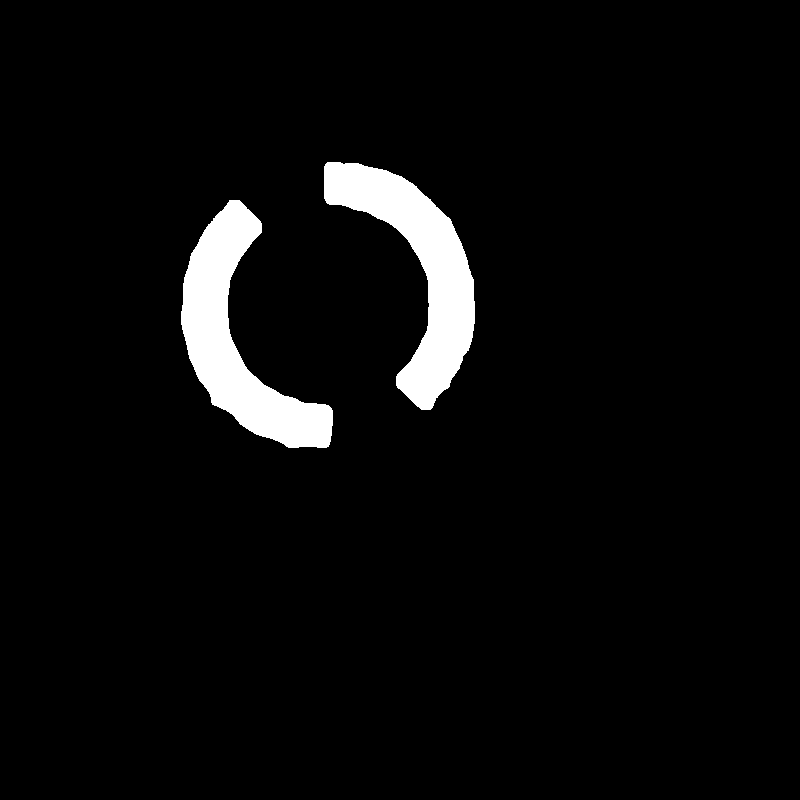

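Mill collar is at about (0.625, 0.136) with yaw about 22°. The lid is at about (0.547, -0.231) with its bar yaw at about 21°, and the fitted sizes agree with the task's. I'm moving to a viewing pose behind the drawer.

Emit:
step_arm(moves=[[0,-38.5,-34.9,0,-49],[0,-38.5,-34.9,0,-49],[0,-38.5,-34.9,0,-49],[0,-38.5,-34.9,0,-49],[0,-38.5,-34.9,0,-49],[0,-38.5,-34.9,0,-49],[0,-38.5,-34.9,0,-49],[0,-38.5,-34.9,0,-49]], newtons=10)

```text
clock: 1.15
ee_pos: [0.4549, 0.1068, 0.2476]
orientation: [-0.192, 0.981, 0.0, 0.0]
contact_force: [0.7, 0.8, 1.0]
width: 0.0143
```

```bash
python3 - <<'E'
from h import *
im,st=snap("wrist","w1"); print(st["clock"],st["ee_pos"],st["orientation"],st["joint_pos"],st["width"])
Rm=R.from_quat(st["orientation"]).as_matrix(); print(np.degrees(np.arctan2(Rm[1,0],Rm[0,0])))
E
```

```text
1.15 [0.4549 0.1068 0.2476] [-0.1925  0.9813  0.      0.0002] [-0.0093  0.3161  1.8157  0.0002  1.0094 -1.9676] 0.014321334354613404
-157.80291095709686
```

View pics/w1.png

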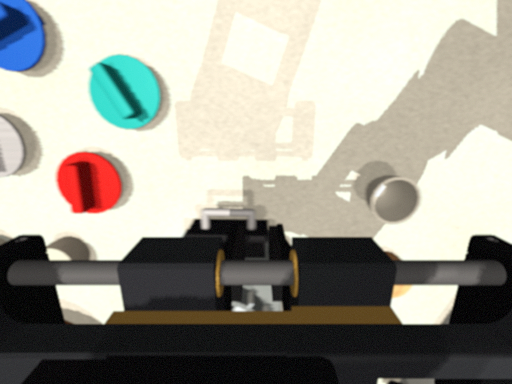

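The wrist view shows the drawer's steel bar at about (203..254, 212), with the mill mostly hidden under the gripper.

```bash
python3 - <<'E'
from h import *
st=dict(ee_pos=np.array([0.4549,0.1068,0.2476]),orientation=np.array([-0.1925,0.9813,0,0.0002]))
c=cam("wrist",st); im=cv2.imread("pics/w1_raw.png")
cv2.imwrite("pics/w1z.png",cv2.resize(im[180:300,170:310],None,fx=5,fy=5,interpolation=cv2.INTER_CUBIC))
a=onplane(c,(203,212),.06);b=onplane(c,(254,212),.06);print(a,b,(a+b)/2,np.linalg.norm(a-b),np.degrees(np.arctan2(*(b-a)[1::-1])))
print(sorted([0]), [x for x in [__import__('bench').sensors.read_state()["ee_pos"]]])
E
```

```text
[0.5193 0.0596 0.06  ] [0.4948 0.1199 0.06  ] [0.5071 0.0898 0.06  ] 0.06508587813172413 112.1738891437456
[0] [array([0.459 , 0.1   , 0.2479])]
```

View pics/w1z.png

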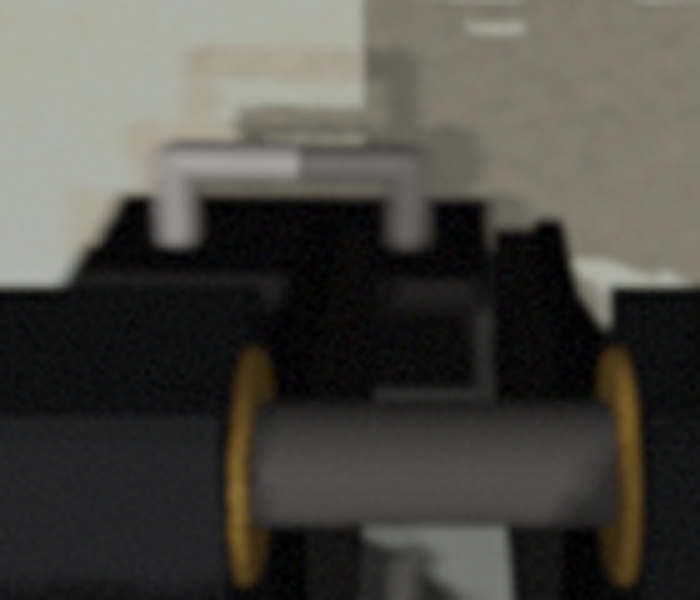

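Emit:
step_arm(moves=[[0,0,0,0,0],[0,0,0,0,0]])

```text
clock: 1.45
ee_pos: [0.4535, 0.1095, 0.2473]
orientation: [-0.193, 0.981, 0.0, -0.001]
contact_force: [-0.1, 0.3, -0.4]
width: 0.0008
```

Emit:
step_arm(moves=[[0,0.3,-3.8,0,0],[0,0.3,-3.8,6,0],[0,0.3,-3.8,12,0],[0,0.3,-3.8,16,0],[0,0.3,-3.8,17.6,0],[0,0.3,-3.8,17.6,0]])

```text
clock: 2.2
ee_pos: [0.4645, 0.0743, 0.0704]
orientation: [-0.194, 0.981, 0.001, -0.002]
contact_force: [-0.6, 0.5, -0.0]
width: 0.0004
```

```bash
python3 - <<'E'
from h import *
im,st=snap("wrist","w2"); print(st["clock"],st["ee_pos"],st["orientation"],st["contact_force"])
c=cam("top"); print(proj(c,st["ee_pos"]+[0,0,-.025]))
E
```

```text
2.2 [0.4645 0.0743 0.0704] [-0.1941  0.981   0.0006 -0.0018] [-0.6118  0.509  -0.0229]
[221.9168 233.4181]
```

View pics/w2.png

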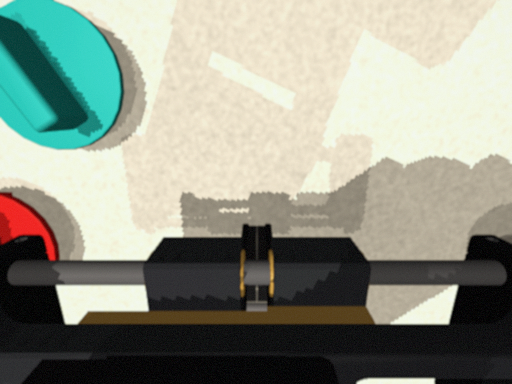

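Emit:
step_arm(moves=[[0,-2,0,0,0],[0,-3,0,0,0],[0,-3.6,0,0,0],[0,-4.2,0,0,0],[0,-4.6,0,0,0],[0,-4.6,0,0,0]])

```text
clock: 3.0
ee_pos: [0.5084, 0.0898, 0.0715]
orientation: [-0.192, 0.981, 0.0, -0.0]
contact_force: [-0.8, 0.1, 0.6]
width: 0.0003
```

Emit:
step_arm(moves=[[0,-0.3,0,0,0],[0,-0.6,0,0,0],[0,-0.8,0,0,0],[0,-0.8,0,0,0]])

```text
clock: 3.5
ee_pos: [0.5108, 0.0911, 0.0713]
orientation: [-0.193, 0.981, -0.0, -0.006]
contact_force: [-7.2, -6.3, 6.2]
width: 0.0007
```

```bash
python3 - <<'E'
from h import *
im,st=snap("top","t3",(155,130,255,235),6); print(st["ee_pos"],st["contact_force"],st["moment"])
im,st=snap("scene","s3",(250,150,370,270),5);print(st["contact_force"])
E
```

```text
[0.5108 0.0911 0.0713] [-7.1696 -6.3277  6.1923] [-1.0524  1.1288 -0.0815]
[-5.7019 -3.8419  3.9135]
```

View pics/t3.png

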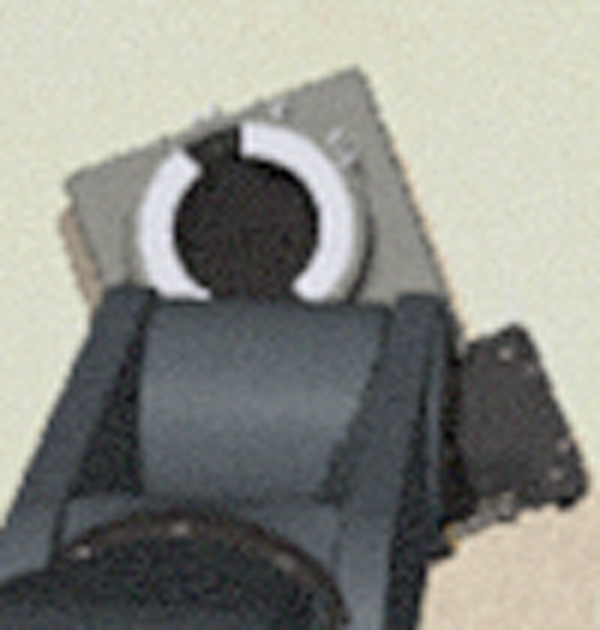

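View pics/s3.png

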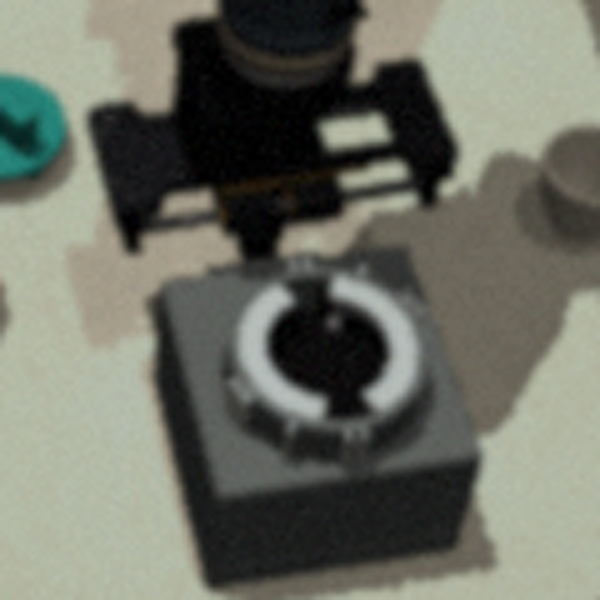

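The drawer looks to be inside the detent zone. I'll push a little further and watch whether the tool advances.

Emit:
step_arm(moves=[[0,-0.2,0,0,0],[0,-0.4,0,0,0],[0,-0.4,0,0,0]])

```text
clock: 3.98
ee_pos: [0.5177, 0.0937, 0.0713]
orientation: [-0.193, 0.981, -0.0, -0.003]
contact_force: [-5.3, -5.3, 4.4]
width: 0.0005
```

Emit:
step_arm(moves=[[0,-0.3,0,0,0],[0,-0.5,0,0,0],[0,-0.5,0,0,0]])

```text
clock: 4.35
ee_pos: [0.5181, 0.0941, 0.0712]
orientation: [-0.194, 0.981, -0.0, -0.007]
contact_force: [-11.7, -11.8, 10.7]
width: 0.0005
```

The tool is now at a hard stop: the force rose to 16 N with no advance. I'm retracting and will look.

Emit:
step_arm(moves=[[0,3,0,0,0],[0,7,0,0,0],[0,7,0,-6,0],[0,7,0,-12,0],[4,7,6,-17,0],[8,7,12,-17,0],[8.7,7,18,-17,0]])

```text
clock: 5.22
ee_pos: [0.3959, 0.2316, 0.2432]
orientation: [-0.192, 0.981, 0.001, 0.004]
contact_force: [0.7, -0.1, 0.0]
width: 0.0231
```

```bash
python3 - <<'E'
from h import *
im,st=snap("top","t4",(155,130,255,235),6); print(st["ee_pos"],st["contact_force"],st["orientation"],st["joint_pos"])
E
```

```text
[0.3959 0.2316 0.2432] [ 0.7463 -0.133   0.0411] [-0.1917  0.9814  0.0007  0.0036] [ 0.2845  0.3086  1.8446  0.0008  0.9812 -1.6725]
```

View pics/t4.png

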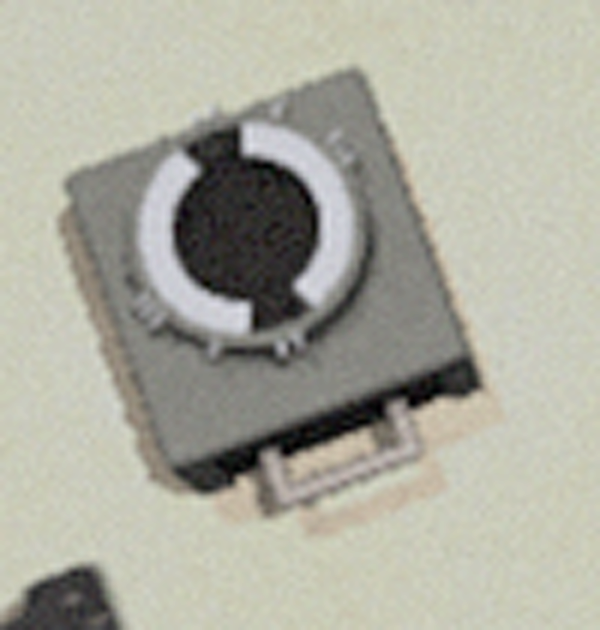

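The drawer front is now flush with the housing, with its bar at zoom (282..415, 497..455). Next I'm moving over the mill for a close wrist view of the collar.

Emit:
step_arm(moves=[[8.7,-24.5,-17.6,-1.5,0],[8.7,-24.5,-17.6,-1.5,0],[8.7,-24.5,-17.6,-1.5,0],[8.7,-24.5,-17.6,-1.5,0],[8.7,-24.5,-17.6,-1.5,0],[8.7,-24.5,-17.6,-1.5,0],[8.7,-24.5,-17.6,-1.5,0],[8.7,-24.5,-17.6,-1.5,0]])

```text
clock: 6.28
ee_pos: [0.6864, 0.1597, 0.2564]
orientation: [-0.193, 0.981, 0.0, -0.0]
contact_force: [-0.1, 0.9, -0.1]
width: 0.0868
```

```bash
python3 - <<'E'
from h import *
c=cam("top")
p=[onplane(c,(np.array(q)+.5)/6-.5+[155,130],.06)[:2] for q in [(282,497),(415,455)]]
print("handle",p,np.mean(p,0))
im,st=snap("wrist","w5"); print(st["clock"],st["ee_pos"],st["contact_force"],st["orientation"],st["joint_velocities"])
np.save("w5.npy",np.r_[st["ee_pos"],st["orientation"]])
E
```

```text
handle [array([0.519 , 0.1277]), array([0.5377, 0.0691])] [0.5283 0.0984]
6.275 [0.6864 0.1597 0.2564] [-0.0951  0.8907 -0.098 ] [-0.193   0.9812  0.0002 -0.0005] [ 0.0045 -0.0089 -0.0024 -0.0046  0.0017 -0.0003]
```

View pics/w5.png

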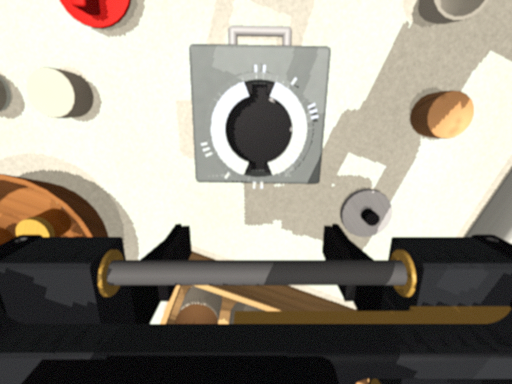

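The wrist view shows the collar clearly, centred near (259,126), with its slots up and down and the ridges visible. I'll measure it there.

```bash
cat >> h.py <<'E'
def circ(P):
    A=np.c_[2*P,np.ones(len(P))]; s=np.linalg.lstsq(A,(P**2).sum(1),rcond=None)[0]; return s[:2],np.sqrt(s[2]+s[0]**2+s[1]**2)
E
python3 - <<'E'
from h import *
w=np.load("w5.npy"); c=cam("wrist",dict(ee_pos=w[:3],orientation=w[3:])); im=cv2.imread("pics/w5_raw.png")
s=6;a,b=190,60;u=cv2.resize(im[b:b+130,a:a+145],None,fx=s,fy=s,interpolation=cv2.INTER_CUBIC); g=cv2.GaussianBlur(u,(0,0),2).mean(2)
full=lambda p:(np.array(p)+.5)/s-.5+[a,b]
def samp(x,y,z=.13):
    q=(proj(c,[x,y,z])-[a,b]+.5)*s-.5; return g[int(round(q[1])),int(round(q[0]))]
m=(g>130).astype(np.uint8); 
n,l,stt,_=cv2.connectedComponentsWithStats(m); print(stt)
c0=onplane(c,(259,126),.13)[:2]
# radial edges: inner hole
th=np.radians(np.arange(0,360,2)); rs=np.arange(.022,.058,.0002)
for it in range(3):
    I=[];O=[]
    for t in th:
        v=np.array([samp(c0[0]+r*np.cos(t),c0[1]+r*np.sin(t)) for r in rs])
        gr=np.gradient(cv2.GaussianBlur(v[None].astype(np.float32),(0,0),4)[0])
        i=np.argmax(np.where(rs<.038,gr,-9)); 
        if abs(rs[i]-.032)<.003: I.append(c0+rs[i]*np.array([np.cos(t),np.sin(t)]))
        j=np.argmin(np.where(rs>.042,gr,9))
        if abs(rs[j]-.049)<.006: O.append(c0+rs[j]*np.array([np.cos(t),np.sin(t)]))
    ci,ri=circ(np.array(I)); co,ro=circ(np.array(O)); print(ci,ri,len(I),co,ro,len(O)); c0=ci
for rr in (.035,.0365,.038,.0395):
    t2=np.radians(np.arange(0,360,.25)); v=np.array([samp(c0[0]+rr*np.cos(t),c0[1]+rr*np.sin(t)) for t in t2])
    d=t2[v<(v.min()+np.percentile(v,90))/2]; k=[]
    for cen in (22,202):
        e=np.degrees(np.angle(np.exp(1j*(d-np.radians(cen))))); e=e[abs(e)<30]; k+= [cen+(e.min()+e.max())/2, (e.max()-e.min())*np.pi/180*rr*1000]
    print(rr,np.round(k,2))
for p in [(192,46),(329,47),(321,184),(197,182)]: print(onplane(c,p,.1)[:2])
E
```

```text
[[     0      0    870    780 494961]
 [   796      0     74    529  23969]
 [   381     22     29     89   1941]
 [   430     22     32     87   1841]
 [     0     86    330    694  26996]
 [   602    102     42     50   1183]
 [   310    106     13     14    134]
 [   469    118    238    573  58462]
 [   120    126    233    563  57749]
 [   704    252     54     43   1270]
 [   712    289     56     35   1194]
 [   721    329     52     29   1045]
 [    63    491     44     26    885]
 [    74    521     48     31    968]
 [    90    551     47     32    965]
 [   205    672     36     42    923]
 [   370    728     29     52   1150]
 [   415    729     30     51   1172]
 [   846    738     24     26    540]
 [   500    741     70     25   1252]]
[0.6254 0.1371] 0.03166907898520775 120 [0.6242 0.1369] 0.04706293959698868 149
[0.6263 0.1374] 0.03147381906297398 158 [0.6262 0.1373] 0.04652938077338106 167
[0.6263 0.1373] 0.031457661415725154 160 [0.6265 0.1374] 0.04641162141122508 166
0.035 [ 21.25  19.85 201.25  20.46]
0.0365 [ 21.25  21.02 201.5   21.34]
0.038 [ 21.25  22.22 201.38  22.38]
0.0395 [ 21.25  23.44 201.25  23.78]
[0.5788 0.0484]
[0.5292 0.1719]
[0.6559 0.2255]
[0.7062 0.0964]
```

Collar is at (0.6263, 0.1373) from the wrist view, against (0.625, 0.136) from the top view. The slot axis is 21.3°. Now the matching view of the lid.

Emit:
step_arm(moves=[[8.7,21.3,-31.2,0,0.9],[8.7,21.3,-31.2,0,0.9],[8.7,21.3,-31.2,0,0.9],[8.7,21.3,-31.2,0,0.9],[8.7,21.3,-31.2,0,0.9],[8.7,21.3,-31.2,3,0.9],[8.7,21.3,-31.2,7.2,0.9],[8.7,21.3,-31.2,7.2,0.9]])

```text
clock: 7.32
ee_pos: [0.6052, -0.2094, 0.1814]
orientation: [-0.184, 0.983, 0.003, -0.003]
contact_force: [-0.4, -0.1, -0.5]
width: 0.0868
```

Emit:
step_arm(moves=[[8.7,0,0,0,0],[8.7,0,0,0,0]])

```text
clock: 7.58
ee_pos: [0.6098, -0.2095, 0.1868]
orientation: [-0.186, 0.983, -0.001, 0.002]
contact_force: [-0.1, -0.5, 0.3]
width: 0.0869
```

```bash
python3 - <<'E'
from h import *
im,st=snap("wrist","w6"); print(st["clock"],st["ee_pos"],st["orientation"],st["joint_pos"],st["joint_velocities"])
np.save("w6.npy",np.r_[st["ee_pos"],st["orientation"]])
E
```

```text
7.575 [ 0.6098 -0.2095  0.1868] [-0.1858  0.9826 -0.0013  0.0017] [-0.504   0.6211  1.4399  0.0001  1.0763 -2.4486] [-0.0025  0.0006  0.0007 -0.0009 -0.0012 -0.0004]
```

View pics/w6.png

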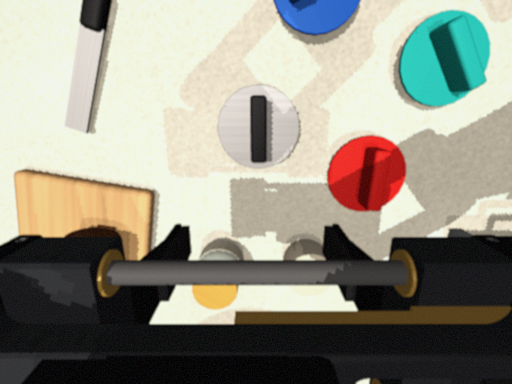

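The lid's black bar is vertical in the wrist image, at about (259,128), and its flange is centred near (258,126).

```bash
python3 - <<'E'
from h import *
w=np.load("w6.npy"); c=cam("wrist",dict(ee_pos=w[:3],orientation=w[3:])); im=cv2.imread("pics/w6_raw.png")
s=8;a,b=215,80;u=cv2.resize(im[b:b+95,a:a+90],None,fx=s,fy=s,interpolation=cv2.INTER_CUBIC); g=cv2.GaussianBlur(u,(0,0),3).mean(2)
full=lambda p:(np.array(p)+.5)/s-.5+[a,b]
m=(g<60).astype(np.uint8); cs,_=cv2.findContours(m,cv2.RETR_EXTERNAL,cv2.CHAIN_APPROX_NONE)
q=max(cs,key=cv2.contourArea); r=cv2.minAreaRect(q)
bp=np.array([full(p) for p in cv2.boxPoints(r)]); print("box px",bp)
B=np.array([onplane(c,p,.058)[:2] for p in bp]); print(B,B.mean(0),np.linalg.norm(B[1]-B[0]),np.linalg.norm(B[2]-B[1]))
for e in (B[1]-B[0],B[2]-B[1]): print(np.degrees(np.arctan2(e[1],e[0])))
# flange circle at z=.026 radial edges
c0=onplane(c,(258,126),.026)[:2]
th=np.radians(np.arange(0,360,3)); rs=np.arange(.036,.052,.0002)
for it in range(3):
    P=[]
    for t in th:
        v=[]
        for rr in rs:
            qq=(proj(c,[c0[0]+rr*np.cos(t),c0[1]+rr*np.sin(t),.026])-[a,b]+.5)*s-.5
            x,y=np.clip(np.round(qq).astype(int),0,[u.shape[1]-1,u.shape[0]-1]); v.append(g[y,x])
        gr=np.abs(np.gradient(cv2.GaussianBlur(np.array([v],np.float32),(0,0),4)[0])); i=gr.argmax()
        P.append(c0+rs[i]*np.array([np.cos(t),np.sin(t)]))
    P=np.array(P); ce,ra=circ(P)
    d=abs(np.linalg.norm(P-ce,axis=1)-ra); ce,ra=circ(P[d<.0015]); c0=ce; print("flange",ce,ra,(d<.0015).sum())
E
```

```text
box px [[250.3886  95.5699]
 [266.3994  95.5275]
 [266.5744 161.6766]
 [250.5636 161.7189]]
[[ 0.5241 -0.2494]
 [ 0.5187 -0.2357]
 [ 0.5757 -0.2124]
 [ 0.5815 -0.2272]] [ 0.55   -0.2312] 0.014773767725220063 0.06155549747252362
111.5428851768063
22.17986248993876
flange [ 0.5497 -0.2315] 0.044379502471802605 67
flange [ 0.5497 -0.2316] 0.04432858861571469 68
flange [ 0.5497 -0.2316] 0.044337138370342255 70
```

Emit:
step_arm(moves=[[5,3.2,0.1,0,0],[5,6.4,0.1,2,0],[5,6.4,0.1,6,0],[5,6.4,0.1,9,0],[5,6.4,0.1,9,0],[5,6.4,0.1,9,0]])

```text
clock: 8.38
ee_pos: [0.5497, -0.2329, 0.096]
orientation: [-0.185, 0.983, -0.001, 0.001]
contact_force: [0.3, -0.7, 1.5]
width: 0.0505
```

```bash
python3 - <<'E'
from h import *
for i in range(2):
    st=sensors.read_state(); print(st["clock"],st["ee_pos"],st["orientation"],st["width"])
im,st=snap("wrist","w7");
im,st=snap("scene","s7",(140,130,290,260),5);st=sensors.read_state(); print(st["clock"],st["ee_pos"],st["orientation"],st["width"])
E
```

```text
8.375 [ 0.5497 -0.2329  0.096 ] [-0.1852  0.9827 -0.0011  0.0011] 0.05049643359832301
8.375 [ 0.5497 -0.2329  0.096 ] [-0.1852  0.9827 -0.0011  0.0011] 0.05049643359832301
8.475 [ 0.5497 -0.2331  0.0963] [-0.1851  0.9827 -0.0013  0.0014] 0.05063145221900808
```

View pics/s7.png

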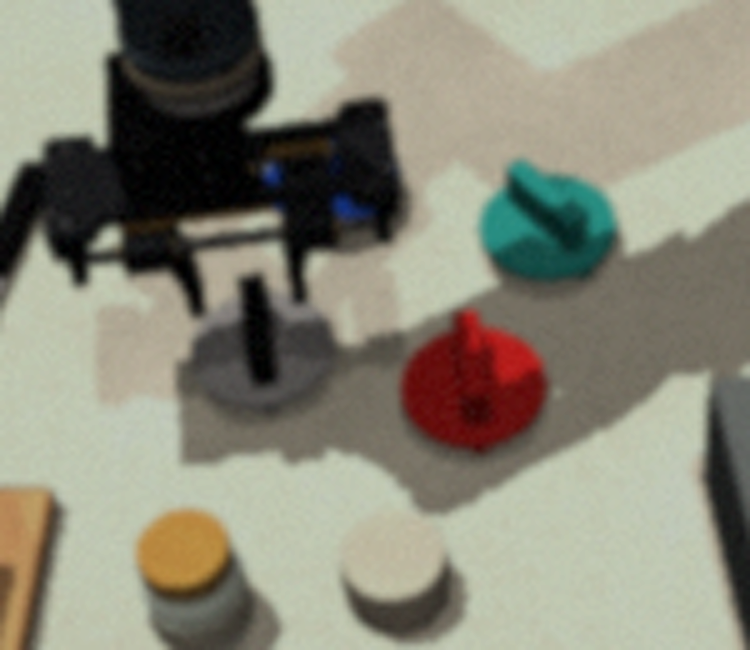

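View pics/w7.png

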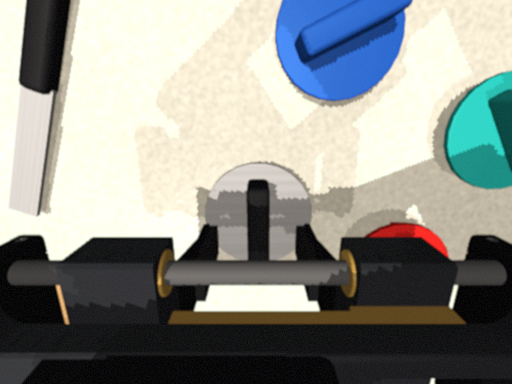

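The bar is centred between the fingers (image columns 208 to 310, bar at 258). I'll descend and grip.

Emit:
step_arm(moves=[[5,0,0.1,2,0],[5,0,0.1,4.1,0],[5,0,0.1,4.1,0],[1,0,0.1,4.1,0],[1,0,0.1,4.1,0],[1,0,0.1,4.1,0],[1,0,0.1,4.1,0]], newtons=40)

```text
clock: 9.35
ee_pos: [0.5482, -0.2318, 0.0538]
orientation: [-0.185, 0.983, -0.0, 0.0]
contact_force: [0.1, -0.9, 0.5]
width: 0.018
```

Emit:
step_arm(moves=[[1,0,0,0,0],[1,0,0,-1.5,0],[1,0,0,-4,0],[1,0,0,-9,0],[1,0,0,-14,0],[1,0,0,-18,0],[1,0,0,-18,0],[1,0,0,-18,0]])

```text
clock: 10.35
ee_pos: [0.5471, -0.2311, 0.2329]
orientation: [-0.185, 0.983, 0.001, -0.001]
contact_force: [-0.0, 0.6, -2.4]
width: 0.0159
```

```bash
python3 - <<'E'
from h import *
im,st=snap("wrist","w8"); print(st["clock"],st["ee_pos"],st["orientation"],st["width"],st["contact_force"],st["moment"],st["joint_velocities"])
np.save("w8.npy",np.r_[st["ee_pos"],st["orientation"]])
E
```

```text
10.35 [ 0.5471 -0.2311  0.2329] [-0.1848  0.9828  0.0006 -0.0006] 0.01593350453860658 [-0.0142  0.6499 -2.3561] [ 0.0368  0.0287 -0.0358] [-0.0007  0.0298  0.016  -0.0006 -0.0005 -0.0005]
```

View pics/w8.png

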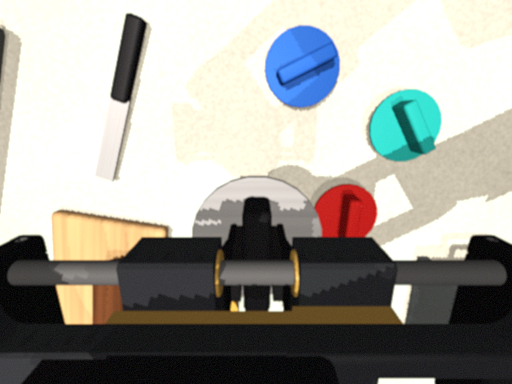

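The lid is held (width 15.9 mm), and its flange arc is visible with the top at (257,177). I'll compute its offset in the hand.

```bash
python3 - <<'E'
from h import *
from scipy.optimize import least_squares
im=cv2.imread("pics/w8_raw.png"); p=vision.camera_params("wrist"); c=(np.array(p["mtx"]),np.array(p["tool_from_camera"]))
g=cv2.GaussianBlur(im,(0,0),0.8).mean(2)
hs=cv2.cvtColor(im,cv2.COLOR_BGR2HSV)
for zt in (.027,.028,.030):
    # edge: radial search in tool frame
    c0=np.array([0.,0.])
    for it in range(4):
        P=[]
        for t in np.radians(np.arange(-50,51,2)):
            rs=np.arange(.038,.050,.0002)
            uv=np.array([proj(c,[c0[0]+r*np.cos(t),c0[1]+r*np.sin(t),zt]) for r in rs],np.float32)
            v=cv2.remap(g.astype(np.float32),uv[:,0].reshape(1,-1),uv[:,1].reshape(1,-1),cv2.INTER_LINEAR)[0]
            if uv[:,1].max()>232: continue
            gr=np.abs(np.gradient(cv2.GaussianBlur(v[None],(0,0),3)[0])); i=gr.argmax(); P.append(c0+rs[i]*np.array([np.cos(t),np.sin(t)]))
        P=np.array(P)
        s=least_squares(lambda q:np.linalg.norm(P-q,axis=1)-.044,c0,loss="soft_l1",f_scale=.0005); c0=s.x
    print(zt,c0,len(P),np.std(s.fun), circ(P))
# bar end
print("bar end top", onplane(c,(257,198),-.004))
w=np.load("w8.npy")
cv2.imwrite("pics/w8z.png",cv2.resize(im[165:275,180:330],None,fx=5,fy=5,interpolation=cv2.INTER_CUBIC))
E
```

```text
0.027 [-0.0019 -0.0014] 51 0.0007934785407695457 (array([ 0.0026, -0.0013]), np.float64(0.040118213979785856))
0.028 [-0.0021 -0.0014] 51 0.0007401634377684831 (array([ 0.0025, -0.0014]), np.float64(0.04000390924855727))
0.03 [-0.0025 -0.0014] 51 0.000697310529064614 (array([ 0.0017, -0.0015]), np.float64(0.04036290703488636))
bar end top [ 0.0376  0.0003 -0.004 ]
```

View pics/w8z.png

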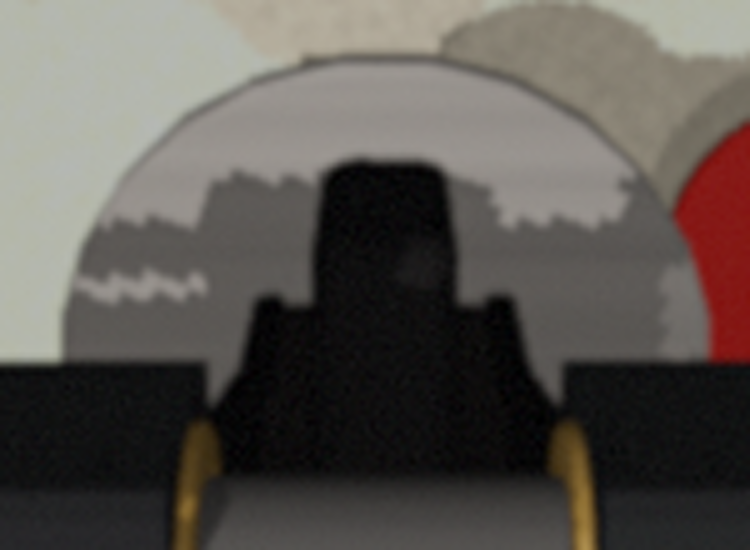

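The lid sits about 2 mm toward tool -x in the hand, laterally centred and aligned. I'm carrying it above the collar.

Emit:
step_arm(moves=[[1,-3.6,5.5,0,0],[1,-7.2,11,0,0],[1,-10.8,16.5,0,0],[1,-14,21.5,0,0],[1,-17,26,0,0],[1,-19.3,29.5,0,0],[1,-20.6,31.4,0,0],[1,-20.6,31.4,0,0]])

```text
clock: 11.4
ee_pos: [0.6253, 0.1365, 0.2319]
orientation: [-0.186, 0.983, -0.0, -0.001]
contact_force: [-0.2, -0.3, -1.6]
width: 0.0159
```

Emit:
step_arm(moves=[[1,0,0,0,0],[1,0,0,0,0]])

```text
clock: 11.65
ee_pos: [0.6258, 0.1338, 0.2333]
orientation: [-0.184, 0.983, -0.0, -0.0]
contact_force: [0.2, 0.8, -0.7]
width: 0.0156
```

```bash
python3 - <<'E'
from h import *
st=sensors.read_state(); print(st["clock"],st["ee_pos"],st["orientation"],st["joint_velocities"],np.degrees(2*np.arctan2(-st["orientation"][0],st["orientation"][1])))
im,st=snap("scene","s9",(240,130,380,270),5)
im,st=snap("wrist","w9")
im,st=snap("top","t9",(155,130,255,230),6); print(sensors.read_state()["ee_pos"])
E
```

```text
11.65 [0.6258 0.1338 0.2333] [-0.1837  0.983  -0.0002 -0.0004] [ 0.0025 -0.0022 -0.0027  0.0043  0.001   0.0004] 21.169933795325992
[0.6259 0.1344 0.2336]
```

View pics/s9.png

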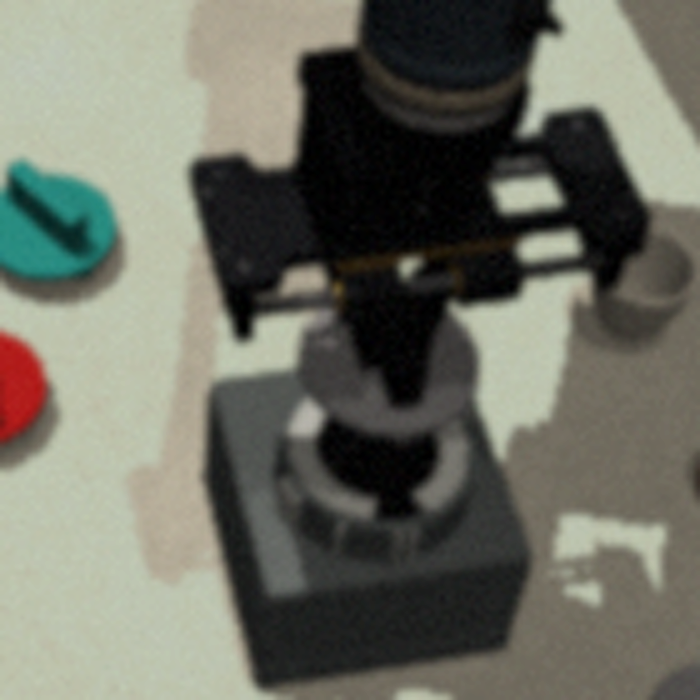

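View pics/w9.png

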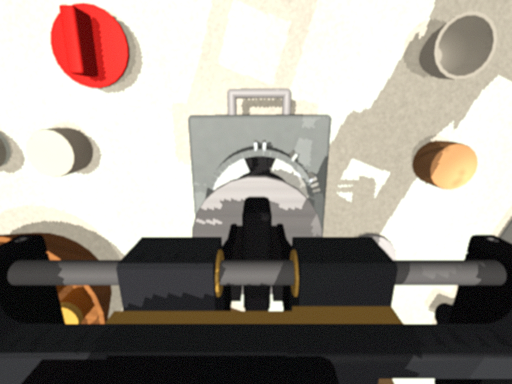

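```bash
python3 - <<'E'
from h import *
p=vision.camera_params("wrist"); c=(np.array(p["mtx"]),np.array(p["tool_from_camera"]))
im=cv2.imread("pics/w9_raw.png"); cv2.imwrite("pics/w9z.png",cv2.resize(im[80:220,185:335],None,fx=5,fy=5,interpolation=cv2.INTER_CUBIC))
tz=.2335
for q in [(229,92),(291,92)]: print("h",onplane(c,q,tz-.056))
for q in [(190,117),(330,117)]: print("house",onplane(c,q,tz-.1))
E
```

```text
h [ 0.1012 -0.0297  0.1775]
h [0.1012 0.0378 0.1775]
house [ 0.0757 -0.0636  0.1335]
house [0.0757 0.0708 0.1335]
```

View pics/w9z.png

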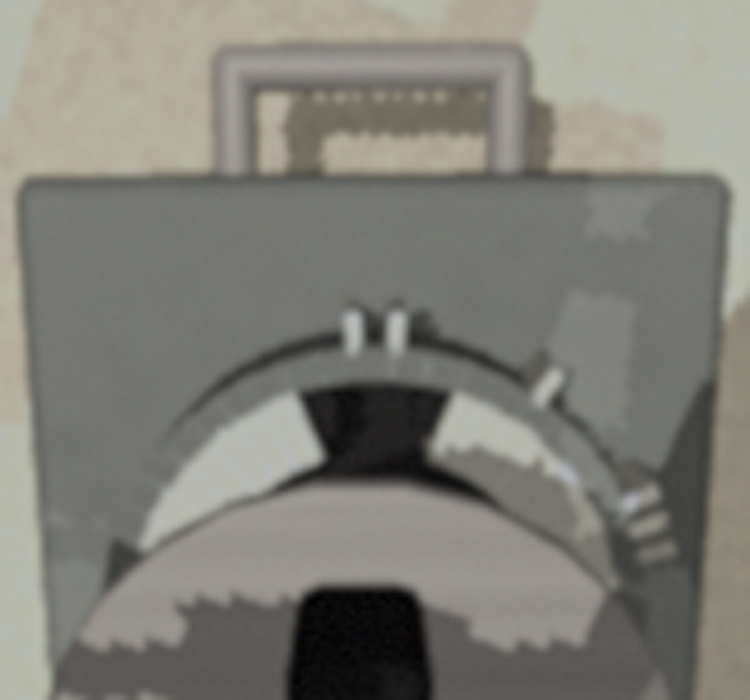

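The slot mid-line is at column ~259.9 and the bar at ~257, so a shift of about 2.8 mm along tool +y is needed. The pose readout agrees, giving about 2.5 mm. I'm correcting that and lowering to just above the rim.

Emit:
step_arm(moves=[[1,0,0.28,0,0],[1,0,0.28,2,0],[1,0,0.28,3.8,0],[1,0,0.28,3.8,0],[1,0,0.28,3.8,0]])

```text
clock: 12.42
ee_pos: [0.6252, 0.1383, 0.1956]
orientation: [-0.185, 0.983, -0.0, 0.0]
contact_force: [0.6, 0.8, -0.3]
width: 0.0156
```

```bash
python3 - <<'E'
from h import *
st=sensors.read_state(); print(st["clock"],st["ee_pos"],st["contact_force"],st["moment"],np.degrees(2*np.arctan2(-st["orientation"][0],st["orientation"][1])))
im,st=snap("wrist","w10"); cv2.imwrite("pics/w10z.png",cv2.resize(im[100:240,185:335],None,fx=5,fy=5,interpolation=cv2.INTER_CUBIC))
E
```

```text
12.425 [0.6252 0.1383 0.1956] [ 0.6438  0.8288 -0.2552] [ 0.0244  0.0475 -0.0089] 21.3006178851046
```

View pics/w10z.png

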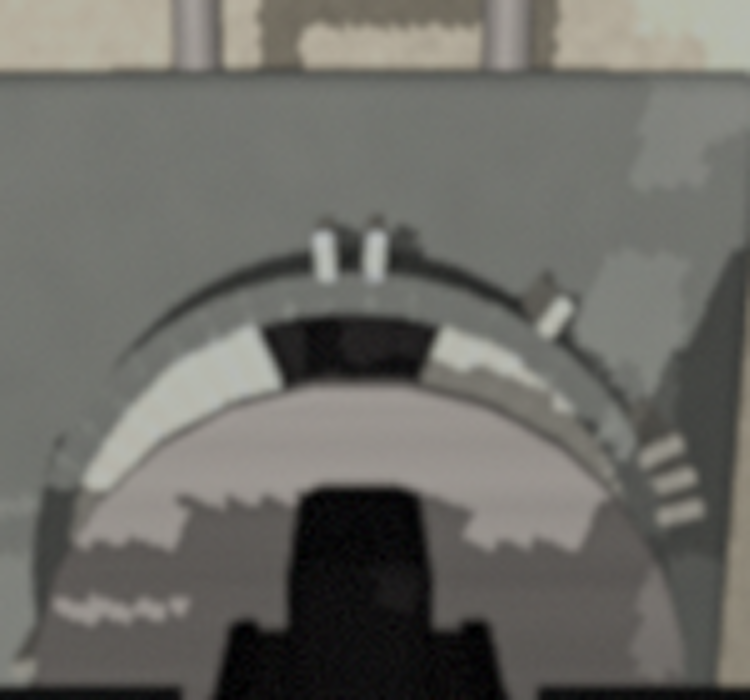

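```bash
python3 - <<'E'
from h import *
p=vision.camera_params("wrist"); c=(np.array(p["mtx"]),np.array(p["tool_from_camera"]))
tz=.1956
print("house front->collar",onplane(c,(256,114.4),tz-.1)-[.08,0,0])
print("slot edge->collar",onplane(c,(256,163.4),tz-.13)-[.041,0,0])
print("ridge outer->collar",onplane(c,(255,146.2),tz-.13)-[.057,0,0])
print("flange edge", onplane(c,(256,176.5),.028)-[.044,0,0])
E
```

```text
house front->collar [-0.0017 -0.0002  0.0956]
slot edge->collar [ 0.002  -0.0002  0.0656]
ridge outer->collar [-0.0011 -0.001   0.0656]
flange edge [-0.0024 -0.0002  0.028 ]
```

House and ridge cues, together with the pose, call for about +1 mm in x and -1.4 mm in y. I'm applying that and lowering gently.

Emit:
step_arm(moves=[[1,0.1,-0.14,0,0],[1,0.1,-0.14,0.5,0],[1,0.1,-0.14,1.0,0],[1,0.1,-0.14,1.4,0],[1,0.1,-0.14,1.7,0],[1,0.1,-0.14,1.7,0]])

```text
clock: 13.22
ee_pos: [0.6242, 0.1366, 0.178]
orientation: [-0.185, 0.983, 0.0, -0.0]
contact_force: [-0.1, 0.2, -0.9]
width: 0.0159
```

Emit:
step_arm(moves=[[1,0,0,0.3,0],[1,0,0,0.6,0],[1,0,0,0.9,0],[1,0,0,1.2,0],[1,0,0,1.2,0]])

```text
clock: 13.85
ee_pos: [0.6242, 0.1366, 0.166]
orientation: [-0.185, 0.983, 0.0, -0.0]
contact_force: [1.1, -0.4, -1.8]
width: 0.0155
```

Emit:
step_arm(moves=[[1,0,0,0.15,0],[1,0,0,0.3,0],[1,0,0,0.4,0],[1,0,0,0.4,0]])

```text
clock: 14.35
ee_pos: [0.6245, 0.1366, 0.1637]
orientation: [-0.185, 0.983, -0.0, 0.0]
contact_force: [-1.8, -0.9, 4.2]
width: 0.0159
```

The lid stopped at the expected seat height: TCP 0.1637 against 0.164 predicted, with light contact. I'm turning clockwise in steps.

Emit:
step_arm(moves=[[1,0,0.02,0,5],[1,0,0.03,0,10],[1,0,0.05,0,15],[1,-0.01,0.07,0,20],[1,-0.02,0.08,0,24],[1,-0.02,0.09,0,27],[1,-0.02,0.09,0,27],[1,-0.02,0.09,0,27]])

```text
clock: 15.35
ee_pos: [0.6248, 0.1377, 0.1637]
orientation: [0.049, 0.999, 0.0, 0.001]
contact_force: [-1.6, 0.7, 5.6]
width: 0.0161
```

```bash
python3 - <<'E'
from h import *
st=sensors.read_state(); print(st["clock"],st["ee_pos"],st["contact_force"],st["moment"],np.degrees(2*np.arctan2(-st["orientation"][0],st["orientation"][1])),st["width"])
im,st=snap("wrist","w11"); cv2.imwrite("pics/w11z.png",cv2.resize(im[100:260,165:345],None,fx=4,fy=4,interpolation=cv2.INTER_CUBIC))
im,st=snap("scene","s11",(250,150,370,270),5)
E
```

```text
15.35 [0.6248 0.1377 0.1637] [-1.5953  0.6704  5.6393] [0.0623 0.2147 0.0259] -5.6523405621071445 0.01613156090360186
```

View pics/w11z.png

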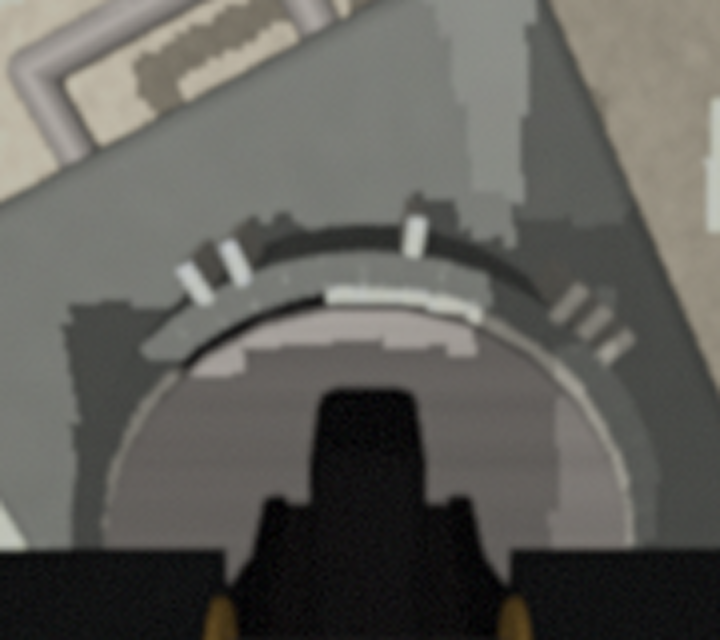

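View pics/s11.png

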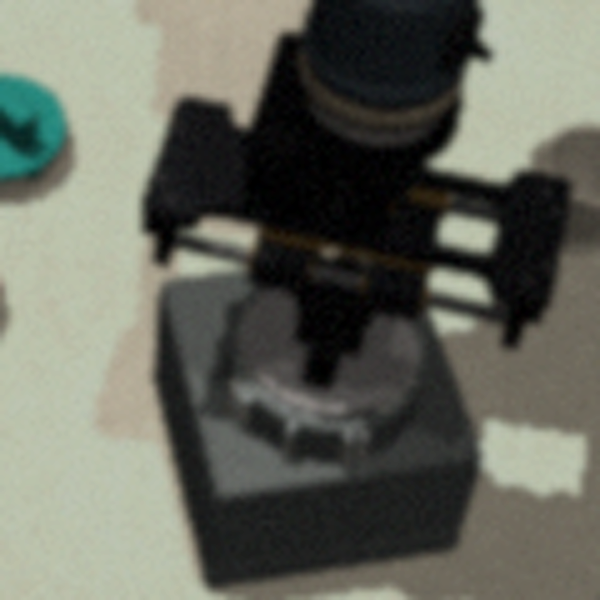

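The lid is seated, with its flange flush inside the collar, and the bar is following the tool. The half-way ridge at zoom (415,237) is about 8° further on. I'm turning another 9.5° to take up the ring's play while staying near 35°.

Emit:
step_arm(moves=[[1,0,0.01,0,4],[1,0,0.02,0,7],[1,-0.01,0.03,0,9.5],[1,-0.01,0.03,0,9.5],[1,-0.01,0.03,0,9.5],[1,-0.01,0.03,0,9.5]])

```text
clock: 16.2
ee_pos: [0.6249, 0.138, 0.1637]
orientation: [0.132, 0.991, 0.0, 0.001]
contact_force: [-0.9, 0.7, 6.5]
width: 0.0156
```

```bash
python3 - <<'E'
from h import *
st=sensors.read_state(); print(st["clock"],st["ee_pos"],st["contact_force"],st["moment"],np.degrees(2*np.arctan2(-st["orientation"][0],st["orientation"][1])),st["width"],st["effort"])
im,st=snap("wrist","w12"); cv2.imwrite("pics/w12z.png",cv2.resize(im[100:260,165:345],None,fx=4,fy=4,interpolation=cv2.INTER_CUBIC))
im,st=snap("top","t12")
p=vision.camera_params("wrist"); c=(np.array(p["mtx"]),np.array(p["tool_from_camera"]))
E
```

```text
16.2 [0.6249 0.138  0.1637] [-0.8756  0.6617  6.4906] [0.0766 0.294  0.1386] -15.124853991823775 0.015615743919236352 [ -0.5616 -43.1953 -14.5382  -0.0352  -0.3372   0.1277]
```

View pics/w12z.png

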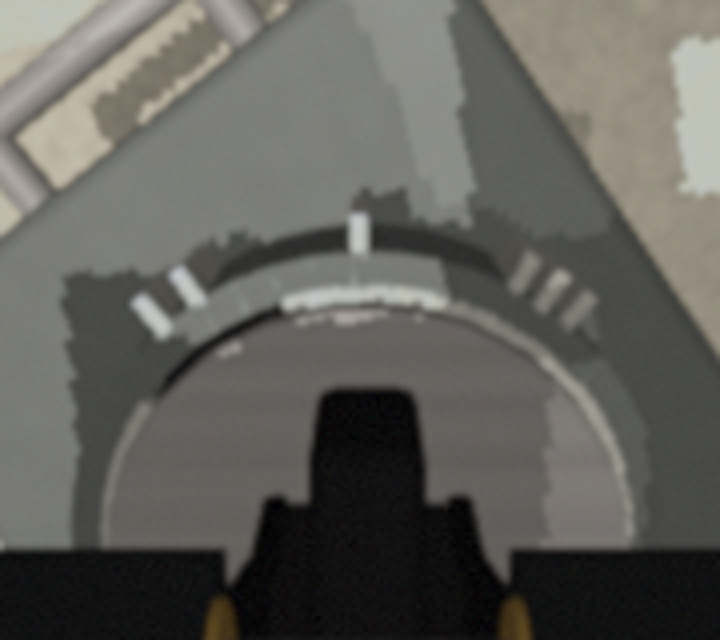

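View pics/t12.png

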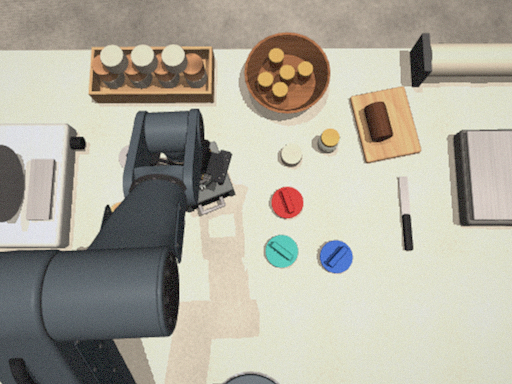

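The half-way ridge is now essentially in line with the bar (ridge at column 359, bar at 367 in the zoom), so the lid is about 1.5° past it. The spring torque is felt at 0.14 N m, and the lid is seated and gripped. The top view shows the drawer home and the visible bystanders unmoved, so I'm handing in.

```bash
python3 - <<'E'
from bench import bot
print(bot.hand_in())
E
```

```text
the job is handed in; nothing more can be done
None
```

The job is handed in at about 16 s of the 54 s allowed, with the lid gripped and held at the half-way pulse position. The hand-in gave no verdict.

- **Drawer:** I pushed the catch drawer over its detent to the hard stop. Force rose to about 16–20 N with no further advance. The top view then showed the front flush, with the handle within about 2.5 mm of its home position.
- **Lid seating:** I carried the steel lid over and lowered it through the slots. It seated at the predicted height, TCP 0.1637 m against an expected 0.164 m. It was still pressing lightly at about 6 N at the end.
- **Turn:** The lid is turned about 36.4° clockwise by the tool reading, and the half-way ridge sits about 1.5° behind the bar in the wrist picture. I aimed slightly past 35° because the ring can lag the lid by up to 3.5°. It is well short of the click at 66–70°.
- **Hold:** The grip is set to 40 N at a width of 15.6 mm, and I read about 0.14 N m of torque about the vertical, in line with the spring.

**Checks that disagreed or were not made:**
- The cameras and the pose readout differed by 1–2 mm on the collar position; I corrected for this before inserting.
- The force direction while pushing the drawer was more sideways and upward than expected, with no visible cause.
- I could not read the ring angle directly.
- The jar lid, the left cheese and the cup were hidden by the arm in the last top view. The other bystanders looked unmoved.

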